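# Slide the sample into the light gate until it clicks, then take a reading

### The job

Without gripping anything, push the sample carriage along its rail with the fingertips until you feel it click into the notch of the light gate, with the vial standing between the two tall white housings. Then, with the carriage left in the notch, press the button on the meter all the way down and let it go. Push gently, do not touch or lift the vial, and leave everything else on the bench standing where it is.

Things in the scene. Friction and masses are not known exactly. Their poses are not given: they have to be found in the camera images.
- rail: fixed aluminium rail, 430 mm long, 44 mm wide, 20 mm high, lying along its own y axis on the bench, with a black end stop 34 mm high at each end. Origin: middle of its underside; z up; its own x axis points across it, to the side away from the robot.
- carriage (a joint): position of the grey carriage along the rail in m, growing along the rail's +y; 0 at the middle of the rail, where it starts every time; end stops at -0.15 and +0.15. It slides with about 1 N of friction until a sprung ball under it meets the ridges of a notch (see gate_notch).
- carriage_mid (a point): point on the carriage's centre line, at the floor of the vial's pocket, 41 mm above the bench; axes as the rail's. The carriage is 96 mm long, 50 mm wide; each end has an upright flat end plate, 50 mm wide, 7 mm thick, from 27 to 80 mm above the bench, its outer face 48 mm from this point along the rail: push on that face.
- gate: the light gate on the rail: two white housings (lamp, sensor; 80 mm high, 50 mm long along the rail) face each other across the rail 76 mm apart, with black lens barrels that leave 60 mm between them. Origin: on the rail's centre line at bench height, half-way along the housings; axes as the rail's. It stands 70 to 120 mm from the rail's middle, on either side.
- gate_notch (a point): the gate's notch, between two steel ridges on the rail, right above the gate's origin. The carriage is in it when carriage_mid is level with it along the rail. The push rises to 5 to 8 N between 14 and 10 mm before it, falls to nothing at the ridge's crest 7 to 6 mm before it, then the ball drops in and the carriage centres itself (within 1 mm). Pushed on, it climbs an equal ridge and is out about 7 mm past it.
- clip: parking clip on the rail, on the other side of its middle, 70 to 120 mm from it: two low dark steel cheeks, 30 mm high, 44 mm long, 68 mm apart, with a like notch between them. It is not the place wanted. Origin as for the gate.
- vial_mid (a point): centre of the loose amber vial with white cap (25 mm diameter, 55 mm tall, its top 96 mm above the bench) that stands in the pocket in the middle of the carriage and rides with it.
- meter: fixed white meter, 120 x 130 mm and 50 mm high, with a dark display and one round black push button on its top. Left or right of the rail (it may change places with the organiser). Origin: centre of its underside.
- read_top (a point): centre of the top of the meter's push button (28 mm diameter, about 70 mm above the bench), pressed straight down.
- read (a joint): travel of the button in m: 0 released, 0.006 fully down; it springs back, and fully down takes about 5 N.
- organiser: fixed dark wooden desk organiser, 120 x 130 mm, 60 mm high, with pens up to 105 mm; left or right of the rail, opposite the meter. Origin: centre of its underside.
- wash_a: wash bottle with a bent spout, 60 mm diameter, 180 mm tall (loose bystander). Origin: centre of its underside.
- big_bottle: plain white bottle, 72 mm diameter, 200 mm tall (loose bystander). Origin: centre of its underside.
- vase: small terracotta vase with flowers, 72 mm diameter, 120 mm tall (loose bystander). Origin: centre of its underside.
- beaker: glass beaker, 66 mm diameter, 80 mm tall, standing between the rail and the robot (loose bystander). Origin: centre of its underside.
- spare_vial: spare capped vial, 25 mm diameter, 55 mm tall, standing on the bench between the rail and the robot (loose bystander). Origin: centre of its underside.
- memo_box: small white open box, 70 x 70 x 50 mm (loose bystander). Origin: centre of its underside.
Not all that is in view belongs to the job. What is shaped like the meter but pink, purple or yellow is not meant.

How it is judged:
On the way, in this order (a step that is already met when the one before it is completed fails the run):
1. the carriage rests in the notch of the light gate, the vial in its pocket (y of carriage_mid in the frame of gate between -0.004 and 0.004 m and velocity of joint carriage between -0.01 and 0.01 m/s and horizontal distance between vial_mid and carriage_mid below 0.008 m and height (world z) of vial_mid below 0.076 m and angle between vial_mid's own z axis and vertical below 0.25 rad), for 0.3 s.
2. the button is pressed down with the carriage still in the notch (value of joint read above 0.0045 m and y of carriage_mid in the frame of gate between -0.004 and 0.004 m), for 0.02 s.
At the end, for the whole second after the job is handed in: The carriage rests in the light gate's notch (within 4 mm of its centre along the rail) with the vial upright in its pocket (within 8 mm, not lifted), and the meter's button, pressed at least 4.5 of its 6 mm after that, is released again (below 1.5 mm) (all of step 1 and value of joint read below 0.0015 m); the robot touches nothing.
It fails at once if the vial is touched by the robot (contact force between any of the arm, the fingers and vial above 0.5 N).
It fails at once if the vial is lifted or tipped out of its pocket (height (world z) of vial_mid above 0.08 m or angle between vial_mid's own z axis and vertical above 0.35 rad or horizontal distance between vial_mid and carriage_mid above 0.015 m).
It fails at once if the carriage is shoved or squeezed hard (over 25 N) (contact force between the fingers and carriage above 25 N).
It fails at once if a bystander is moved, tipped or lifted (distance of any of wash_a, big_bottle, vase, beaker, spare_vial, memo_box from where it was at the start of the episode above 0.02 m or angle between any of wash_a, big_bottle, vase, beaker, spare_vial, memo_box's own z axis and vertical above 0.4 rad).
It also fails if it takes over 48 s, if anything falls off the work surface, if the arm or the gripper's body presses on something with over 40 N, if the wrist force passes 120 N, or if a joint passes its speed limit or range.

### The arm

A 6-joint arm with a two-finger parallel gripper is mounted at the origin on the work surface. World frame = base frame: x ahead of the robot, y to its left, z up, the work surface at z = 0. Lengths are in m, angles in rad, forces in N, time in s.
With the tool pointing down it reaches from about 0.425 to 0.95 m from the base axis. Payload 3.5 kg.
Tool frame: the origin (TCP) lies between the finger pads; the fingertips stand 14 mm ahead of it and the grasp point (between the pads) lies 5 mm behind it (robot.nose_length is the distance from the TCP to the fingertips, in m); z points along the fingers, y is the direction in which the jaws open and shut (so a half turn about z gives the same grasp; the last joint's range is limited). The gripper opens to 85 mm and grips with 20 to 120 N. Pads are 22 mm wide; open, the fingers measure 114 mm over their backs; the gripper's body (76 mm by 85 mm) begins 54 mm behind the grasp point. The pads swing forward as they close: fully open they stand 13 mm farther back than shut.
Start: joints at [0.996, 0.286, 1.577, -0, 1.279, -0.15], TCP at [0.278, 0.615, 0.218] pointing down, gripper open.
Joint ranges: [-2.77, 2.77], [-0.9, 2.22], [0.21, 2.48], [-1.53, 4.67], [0.24, 2.81], [-2.84, 2.84]. Speed limits (rad/s): [2.79, 2.79, 3.14, 3.14, 3.14, 3.14].

### API

Orientations are given as a unit quaternion [x, y, z, w].
In Python, from plant import sense, viewer, ticket, robot gives the robot as it stands. The module is installed in compiled form; this text tells all that it offers.
- The arm moves only by the shell command python3 -m jog 'ROWS' [FORCE]. ROWS is JSON, a list of rows, each a list of 3 entries, a list of its own where there are three numbers: the shift along the tool's x, y, z in m, then the turn, a rotation vector about the tool's x, y, z in degrees, then the closure, from 0 (fully open) to 1 (shut). In form: [[[tx, ty, tz], [rx, ry, rz], claw], ...]. A call has 1 to 8 rows; each row shifts and turns the commanded pose from where the row before left it, along the tool's axes as they then stand; what a row does not reach is not made up. A row lasts 1/8 s, in which the tool goes at most 62.5 mm and 10.7 degrees, less where a joint would pass 70% of its speed; a pose out of reach is approached as far as the arm can. A call is refused whole if a number of a shift passes 0.0625 or a number of a turn 10.7, either way. A call with a gripper value outside its range is refused whole. The fingers move at their own pace and stop on an object; FORCE is the grip in N (left out, the last holds). Time passes only in rows, so rows that do not move let the fingers close. It gives the time, the measured TCP pose, the force and the opening at its end, in the units of the state.
- sense(): the state, without advancing time (a new reading comes with each control period).
- viewer.camera(name): name is "scene" or "top" or "wrist"; returns the picture (400x640x3 uint8, red, green, blue); there is no depth.
- viewer.camera_params(name): a dict with "intrinsics" (3x3 intrinsics, pixels), "dist_coeffs" ([k1, k2, p1, p2, k3] as OpenCV has them; the pictures are not rectified), "xyz" and "orientation" of the camera in the world; the wrist camera has in their place "hand_eye" (4x4, takes a point from camera to tool coordinates, whose origin is the TCP and whose axes are the flange's). Camera axes: x right, y down, z forward; pixel columns grow to the right and rows downward; lengths in m; the calibration is good to about 2 mm. A picture is of the moment at which its call begins: read the wrist's pose just before it. camera_params takes no time and is no camera call.
- ticket.close_job(): hands the job in, once; it reports no verdict.
The state is a dict: "time": time; "qpos": joint angles; "joint_velocities": joint speeds; "joint_torque": joint torques, N m; "position": TCP position; "ee_rot": TCP orientation; "force": force on the tool from outside, world axes, zero at the start; "torque": the same for the moment, N m; "grip_width": finger opening in m.
Only numpy, scipy, OpenCV 4.12 (cv2) and the standard library are available. Lean on these libraries where they do the work, as an engineer would, in place of code of your own. Each camera call takes 0.05 s, during which the arm holds its last target.

## Working session

There is one attempt and no reset: what is moved stays moved. The work goes in short steps, Python scripts to look and compute and a shell command to move; the robot and the scene stay as the last step left them, time stands still between calls to the robot, and variables do not carry over. Pictures are saved under pics/ and viewed, and the job is handed in when it is done.

```bash
mkdir -p pics; python3 - <<'E'
from plant import sense, viewer, ticket, robot
import cv2
for n in ["scene","top"]:
    cv2.imwrite(f"pics/{n}0.png",cv2.cvtColor(viewer.camera(n),cv2.COLOR_RGB2BGR))
    print(n,viewer.camera_params(n))
print(viewer.camera_params("wrist"))
print(sense())
E
```

```text
scene {'intrinsics': array([[409.85723673,   0.        , 317.92190316],
       [  0.        , 409.85723673, 202.26755148],
       [  0.        ,   0.        ,   1.        ]]), 'dist_coeffs': array([-0.00773671,  0.        ,  0.        ,  0.        ,  0.        ]), 'xyz': array([1.29164576, 0.0326889 , 0.94464016]), 'orientation': array([ 0.66161542,  0.65676746, -0.25716648, -0.25453279])}
top {'intrinsics': array([[375.31698433,   0.        , 318.70170288],
       [  0.        , 375.31698433, 195.94158837],
       [  0.        ,   0.        ,   1.        ]]), 'dist_coeffs': array([-0.08496162,  0.        ,  0.        ,  0.        ,  0.        ]), 'xyz': array([0.4511677 , 0.04617037, 1.29315938]), 'orientation': array([ 0.71337493, -0.70012957,  0.02656783, -0.01445475])}
{'intrinsics': array([[286.63879338,   0.        , 321.74498971],
       [  0.        , 286.63879338, 199.14505196],
       [  0.        ,   0.        ,   1.        ]]), 'dist_coeffs': array([-0.04981993,  0.        ,  0.        ,  0.        ,  0.        ]), 'hand_eye': array([[-2.73119320e-04, -9.52246172e-01, -3.
[... 278 characters left out ...]
1.00000000e+00]])}
{'time': 0.1, 'qpos': array([ 9.95980241e-01,  2.87112478e-01,  1.57804655e+00,  6.25393475e-06,
        1.27858906e+00, -1.49975005e-01]), 'joint_velocities': array([-0.00011782, -0.00192672, -0.00406304, -0.00017065,  0.00045731,
       -0.00118595]), 'joint_torque': array([ 1.79978921e-03, -4.07299554e+01, -2.93697202e+01, -8.17527166e-05,
        3.40861683e-03,  2.97484362e-06]), 'position': array([0.27783052, 0.61448337, 0.21635329]), 'ee_rot': array([ 2.10827411e-01,  9.77522706e-01, -1.00665831e-03, -3.84866076e-04]), 'force': array([ 0.47441101,  0.21135805, -0.76104195]), 'torque': array([-0.06386753, -0.01515543, -0.03600576]), 'grip_width': 0.08535482586849037}
```

View pics/scene0.png

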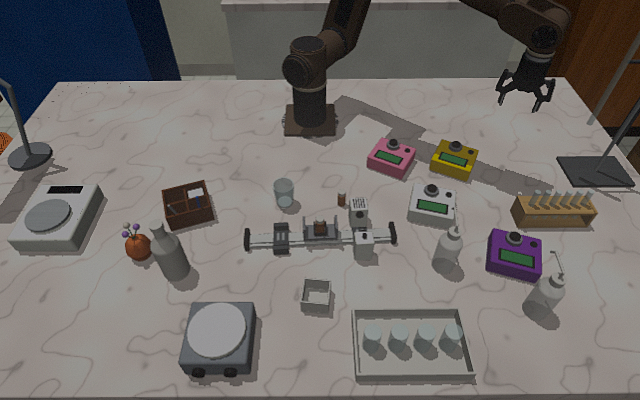

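View pics/top0.png

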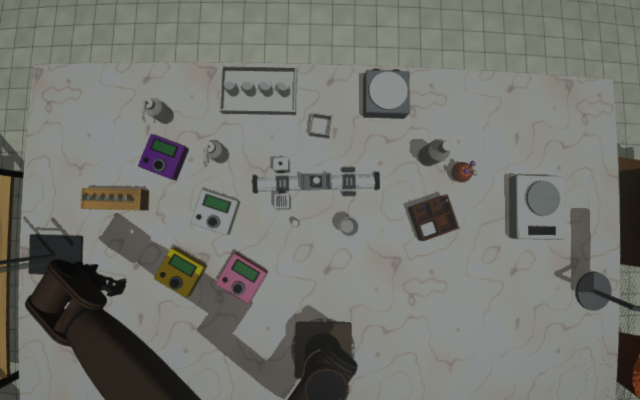

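The top view has +x up and +y left. The rail runs from about (254,183) to (378,181), with the gate's white housings at (281,163) and (281,200). The white meter is at (215,210) with its button near (213,216), the clip is at (348,180), the spare vial at (294,222) and the beaker at (346,223). I'll zoom in to measure.

```bash
cat > h.py <<'E'
import numpy as np, cv2
from scipy.spatial.transform import Rotation as R
from plant import sense, viewer
def ray(n,uv,T=None):
    p=viewer.camera_params(n)
    u=cv2.undistortPoints(np.array([[uv]],float),p['intrinsics'],p['dist_coeffs'])[0,0]
    d=np.array([u[0],u[1],1.])
    if n=='wrist':
        H=p['hand_eye'];pos,q=T
        Rt=R.from_quat(q).as_matrix()
        return pos+Rt@H[:3,3], Rt@H[:3,:3]@d
    return np.array(p['xyz']),R.from_quat(p['orientation']).as_matrix()@d
def onz(n,uv,z,T=None):
    o,d=ray(n,uv,T); return o+d*(z-o[2])/d[2]
def tri(a,b):
    (o1,d1),(o2,d2)=a,b
    d1=d1/np.linalg.norm(d1);d2=d2/np.linalg.norm(d2)
    s=np.linalg.lstsq(np.c_[d1,-d2],o2-o1,rcond=None)[0]
    p,q=o1+s[0]*d1,o2+s[1]*d2
    return (p+q)/2,np.linalg.norm(p-q)
E
python3 - <<'E'
import cv2
a=cv2.imread('pics/top0.png')[140:240,180:390]; cv2.imwrite('pics/topz.png',cv2.resize(a,None,fx=3.8,fy=3.8,interpolation=cv2.INTER_CUBIC))
a=cv2.imread('pics/scene0.png')[170:290,235:475]; cv2.imwrite('pics/scenez.png',cv2.resize(a,None,fx=3.3,fy=3.3,interpolation=cv2.INTER_CUBIC))
E
```

```text
(no output)
```

View pics/topz.png

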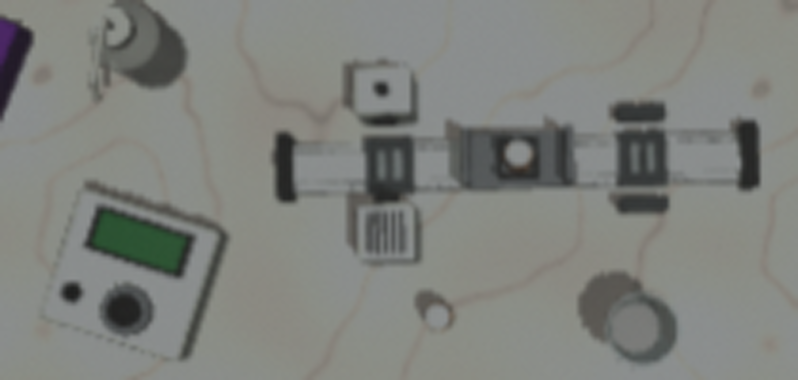

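View pics/scenez.png

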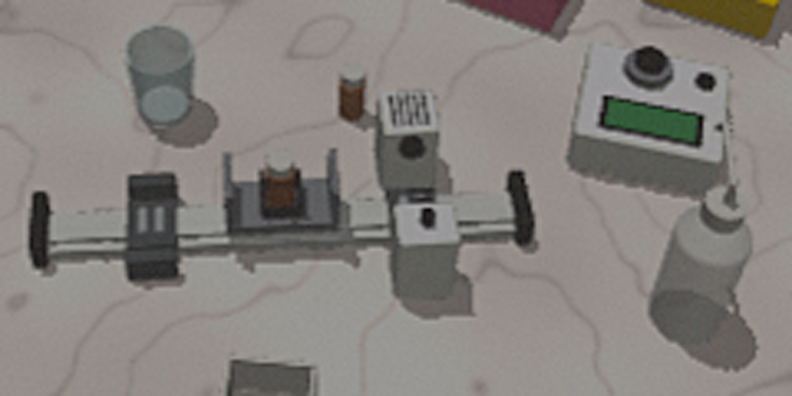

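```bash
python3 - <<'E'
from h import *
np.set_printoptions(precision=4,suppress=True)
T=lambda x,y:((x+.5)/3.8-.5+180,(y+.5)/3.8-.5+140)
S=lambda x,y:((x+.5)/3.3-.5+235,(y+.5)/3.3-.5+170)
P={'stopL':((285,167),.034),'stopR':((748,155),.034),'saddle':((389,165),.022),'clipsaddle':((642,157),.022),'cap':((519,154),.096),
'hFar':((384,91),.08),'hNear':((388,232),.08),'clipFar':((638,111),.03),'clipNear':((640,204),.03),'button':((126,309),.07),'spare':((438,316),.055),'beaker':((645,325),.08),'plateR':((564,154),.08),'plateL':((459,153),.08)}
r={k:onz('top',T(*a),z) for k,(a,z) in P.items()}
for k in r: print(k,r[k])
d=r['stopL']-r['stopR'];print('len',np.linalg.norm(d),'yaw',np.degrees(np.arctan2(-d[0],d[1])),'mid',(r['stopL']+r['stopR'])/2)
u=d[:2]/np.linalg.norm(d[:2]);m=((r['stopL']+r['stopR'])/2)[:2]
for k in r: print(k,'along',(r[k][:2]-m)@u,'x',(r[k][:2]-m)@np.array([u[1],-u[0]]))
Q={'button':(650,60),'cap':(282,160),'spare':(352,76),'hFar':(428,222),'hNear':(409,108)}
for k in Q: print(k,tri(ray('top',T(*P[k][0])),ray('scene',S(*Q[k]))))
E
```

```text
stopL [0.562  0.2417 0.034 ]
stopR [ 0.5809 -0.1694  0.034 ]
saddle [0.5667 0.1505 0.022 ]
clipsaddle [ 0.5784 -0.0758  0.022 ]
cap [0.5714 0.0352 0.096 ]
hFar [0.6249 0.1516 0.08  ]
hNear [0.5042 0.1452 0.08  ]
clipFar [ 0.6187 -0.071   0.03  ]
clipNear [ 0.5355 -0.0738  0.03  ]
button [0.4341 0.3696 0.07  ]
spare [0.4333 0.1023 0.055 ]
beaker [ 0.4292 -0.0748  0.08  ]
plateR [ 0.5738 -0.0034  0.08  ]
plateL [0.5728 0.0863 0.08  ]
len 0.41148365434398093 yaw 2.6285463468193977 mid [0.5715 0.0361 0.034 ]
stopL along 0.20574182717199047 x -1.4034729788368878e-18
stopR along -0.20574182717199047 x 1.4034729788368878e-18
saddle along 0.11448648669606082 x 0.00044165610833975374
clipsaddle along -0.1121746560056116 x 0.0017372068001267678
cap along -0.0009511134444257809 x -0.00012839050426972034
hFar along 0.11291586403626509 x 0.05867459846863775
hNear along 0.1120700243962105 x -0.06222125019485432
clipFar along -0.10915259876656698 x 0.042304809828639406
clipNear along -0.10822082053470566 x -0.04093443974722875
button along 0.3394044890347709 x -0.12190173803130769
spare along 0.07244167161368517 x -0.13497959376648788
beaker along -0.10431527223180137 x -0.14723527224936067
plateR along -0.03962631061078428 x 0.00047718556385714016
plateL along 0.050023309251904305 x 0.0036631387375721707
button (array([0.4342, 0.3714, 0.0665]), np.float64(0.0016241795247115027))
cap (array([0.5717, 0.0362, 0.0929]), np.float64(0.0020267595299119103))
spare (array([0.4332, 0.1026, 0.0476]), np.float64(0.00012077820991049917))
hFar (array([0.6253, 0.1531, 0.0776]), np.float64(0.0024598322302241877))
hNear (array([0.5042, 0.1463, 0.0812]), np.float64(0.002323556054065798))
```

```bash
python3 -m jog '[[[0,0,0],[0,0,10.5],1],[[0,0,0],[0,0,10.5],1],[[0,0,0],[0,0,10.5],1],[[0,0,0],[0,0,10.5],1],[[0,0,0],[0,0,10.5],1],[[0,0,0],[0,0,10.5],1]]' 20
cat > st.py <<'E'
from h import *
np.set_printoptions(precision=4,suppress=True)
m=np.array([.5715,.0361]);u=np.array([-.0459,.9989]);x=np.array([.9989,.0459])
s=sense();M=R.from_quat(s['ee_rot']).as_matrix();p=s['position']
print('t',s['time'],'p',p,'along',(p[:2]-m)@u,'across',(p[:2]-m)@x,'toolx deg',np.degrees(np.arctan2(M[1,0],M[0,0])),'tilt',M[:,2],'F',s['force'],'w',s['grip_width'],'q6',s['qpos'][5])
for n,t in [('startface',m-.048*u),('btn',np.array([.434,.370]))]:
    d=M.T@np.r_[t-p[:2],0]; print(n,'tool shift',d)
E
python3 st.py
```

```text
time: 0.85
position: [0.2779, 0.6147, 0.2167]
ee_rot: [0.693, 0.721, -0.001, 0.0]
force: [-0.1, 0.2, 0.1]
grip_width: -0.0002
t 0.85 p [0.2779 0.6147 0.2167] along 0.5913950233508327 across -0.26667663554866106 toolx deg 92.31403695809423 tilt [-0.0008 -0.0013 -1.    ] F [-0.0656  0.2426  0.124 ] w -0.00024104521044959496 q6 0.95560625443004
startface tool shift [-0.6379  0.2702  0.0006]
btn tool shift [-0.2508  0.146   0.0002]
```

```bash
python3 -m jog '[[[-0.056,0.0225,0],[0,0,0],1],[[-0.056,0.0225,0],[0,0,0],1],[[-0.056,0.0225,0],[0,0,0],1],[[-0.056,0.0225,0],[0,0,0],1],[[-0.056,0.0225,0],[0,0,0],1],[[-0.056,0.0225,0],[0,0,0],1]]'
python3 -m jog '[[[-0.056,0.0225,0],[0,0,0],1],[[-0.056,0.0225,0],[0,0,0],1],[[-0.056,0.0225,0],[0,0,0],1],[[-0.056,0.0225,0],[0,0,0],1],[[-0.056,0.0225,0],[0,0,0],1],[[-0.056,0.0225,0],[0,0,0],1],[[0,0,0],[0,0,0],1]]'
python3 st.py
```

```text
time: 1.6
position: [0.4288, 0.2837, 0.2173]
ee_rot: [0.69, 0.723, -0.0, -0.0]
force: [-0.1, -0.1, 0.0]
grip_width: -0.0001
time: 2.48
position: [0.5798, -0.0474, 0.2169]
ee_rot: [0.692, 0.721, -0.0, -0.0]
force: [-0.3, 0.3, 0.4]
grip_width: 0.0002
t 2.475 p [ 0.5798 -0.0474  0.2169] along -0.083785591637268 across 0.004445459136058081 toolx deg 92.35479577439804 tilt [-0.0008 -0.0004 -1.    ] F [-0.2897  0.2939  0.44  ] w 0.0001692032403438969 q6 -0.29654937824657296
startface tool shift [ 0.0358 -0.0046 -0.    ]
btn tool shift [ 0.423  -0.1285 -0.    ]
```

```bash
python3 -m jog '[[[-0.006,-0.0045,0.05],[0,0,0],1],[[0,0,0.04],[0,0,0],1],[[0,0,0],[0,0,0],1]]'; python3 - <<'E'
from h import *
s=sense();cv2.imwrite('pics/w1.png',cv2.cvtColor(viewer.camera('wrist'),cv2.COLOR_RGB2BGR))
E
python3 st.py
```

```text
time: 2.85
position: [0.5713, -0.0482, 0.1233]
ee_rot: [0.69, 0.724, -0.002, -0.004]
force: [-1.0, 0.0, 0.4]
grip_width: -0.0001
t 2.9 p [ 0.5734 -0.0487  0.1263] along -0.08482752520426849 across -0.0019552088631932247 toolx deg 92.71196019607828 tilt [-0.0038  0.0012 -1.    ] F [ 1.1347 -0.067   0.4455] w -9.167171437238573e-05 q6 -0.30856008198652174
startface tool shift [0.0368 0.002  0.    ]
btn tool shift [ 0.4249 -0.1195  0.001 ]
```

View pics/w1.png

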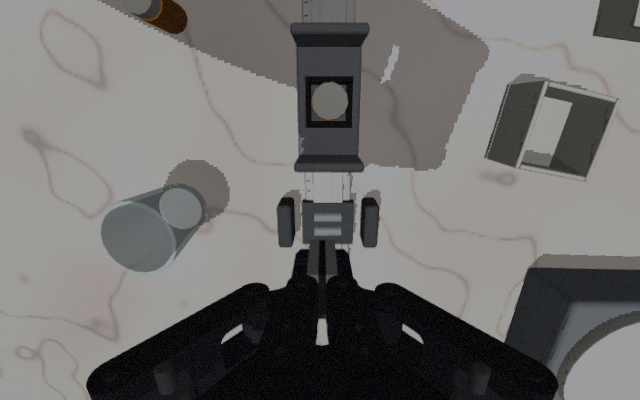

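The wrist view shows the shut fingers at column ~322, the carriage's near end plate at (331,165), the cap at (329,101) and the rail parallel to the image columns. I'll check the face position.

```bash
python3 - <<'E'
from h import *
s=sense();T=(s['position'],s['ee_rot'])
m=np.array([.5715,.0361]);u=np.array([-.0459,.9989]);x=np.array([.9989,.0459])
for n,uv,z in [('plate outer top',(330,156),.08),('plate outer top b',(330,171),.08),('farplate',(330,25),.08),('cap',(330,101),.096)]:
    p=onz('wrist',uv,z,T);print(n,p,(p[:2]-m)@u,(p[:2]-m)@x)
E
```

```text
plate outer top [ 0.57642799 -0.00398994  0.08      ] -0.04027203223346567 0.003082436362354231
plate outer top b [ 0.57702998 -0.01483393  0.08      ] -0.05113172821191775 0.0031860327586857094
farplate [0.57185885 0.07947496 0.08      ] 0.04331077160232086 0.002349369491046405
cap [0.57400164 0.03284193 0.096     ] -0.003369314535202039 0.0023493395733868586
```

```bash
python3 -m jog '[[[0,0.004,0.03],[0,0,0],1],[[0,0,0.027],[0,0,0],1],[[0,0,0],[0,0,0],1]]'; python3 st.py
```

```text
time: 3.28
position: [0.5786, -0.0491, 0.0709]
ee_rot: [0.69, 0.724, -0.0, -0.001]
force: [0.7, -0.6, -0.2]
grip_width: 0.0004
t 3.275 p [ 0.5786 -0.0491  0.0709] along -0.08542185968318852 across 0.0031726009137858693 toolx deg 92.70144223892368 tilt [-0.0012  0.0004 -1.    ] F [ 0.7417 -0.59   -0.1923] w 0.00035924506528494483 q6 -0.30654945116957655
startface tool shift [ 0.0374 -0.0031  0.    ]
btn tool shift [ 0.4254 -0.1247  0.0003]
```

```bash
python3 -m jog '[[[0.004,0,0],[0,0,0],1],[[0.004,0,0],[0,0,0],1],[[0.004,0,0],[0,0,0],1],[[0.004,0,0],[0,0,0],1],[[0.004,0,0],[0,0,0],1],[[0.004,0,0],[0,0,0],1],[[0.004,0,0],[0,0,0],1],[[0.004,0,0],[0,0,0],1]]'; python3 -m jog '[[[0.004,0,0],[0,0,0],1],[[0.004,0,0],[0,0,0],1],[[0.004,0,0],[0,0,0],1],[[0.004,0,0],[0,0,0],1],[[0.004,0,0],[0,0,0],1],[[0,0,0],[0,0,0],1]]'; python3 - <<'E'
from h import *
s=sense();cv2.imwrite('pics/w2.png',cv2.cvtColor(viewer.camera('wrist'),cv2.COLOR_RGB2BGR))
E
python3 st.py
```

```text
time: 4.28
position: [0.5773, -0.0175, 0.0706]
ee_rot: [0.691, 0.723, -0.0, -0.0]
force: [0.6, -0.4, 0.5]
grip_width: 0.0
time: 5.03
position: [0.5764, 0.0025, 0.0706]
ee_rot: [0.69, 0.723, -0.0, -0.0]
force: [0.3, 0.2, 0.3]
grip_width: -0.0
t 5.075 p [0.5764 0.0023 0.0706] along -0.03396274857081962 across 0.00336224259340133 toolx deg 92.67786786410271 tilt [ 0.     -0.0001 -1.    ] F [1.1178 0.5051 0.2806] w 0.00010545567728733936 q6 -0.21855636263054729
startface tool shift [-0.014  -0.0034  0.    ]
btn tool shift [ 0.3739 -0.1251 -0.    ]
```

View pics/w2.png

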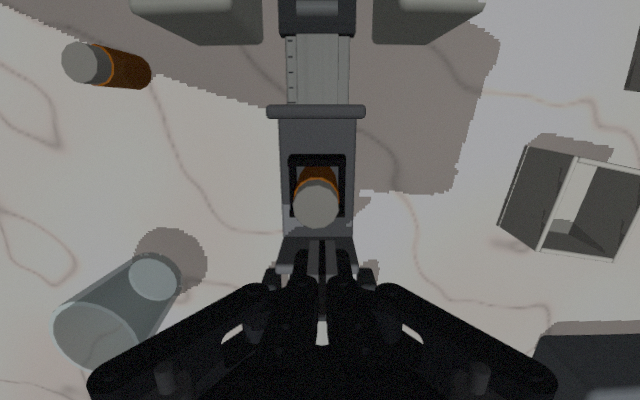

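The fingers are on the near plate: the far plate is at row ~104, the cap at (316,203), and the gate housings are entering at the top. I'll compute the carriage position and how far is left to push.

```bash
cat > car.py <<'E'
from h import *
import sys
m=np.array([.5715,.0361]);u=np.array([-.0459,.9989])
s=sense();T=(s['position'],s['ee_rot'])
for a in sys.argv[1:]:
    n,c,r,z=a.split(',');p=onz('wrist',(float(c),float(r)),float(z),T);print(n,p,'along',(p[:2]-m)@u)
print('tcp along',(s['position'][:2]-m)@u)
E
python3 car.py far_in,316,117,.08 far_out,316,104,.08 cap,317,203,.096
```

```text
far_in [0.56953613 0.07502948 0.08      ] along 0.038976801261534376
far_out [0.56928271 0.08120973 0.08      ] along 0.045161887349223405
cap [0.5719232  0.03545156 0.096     ] along -0.0006671485267014284
tcp along -0.03396274857081962
```

```bash
python3 - <<'E'
from h import *
a=viewer.camera('top');a=cv2.cvtColor(a,cv2.COLOR_RGB2BGR)[120:240,200:390];cv2.imwrite('pics/top2.png',cv2.resize(a,None,fx=4,fy=4,interpolation=cv2.INTER_CUBIC))
a=viewer.camera('scene');a=cv2.cvtColor(a,cv2.COLOR_RGB2BGR)[140:290,235:435];cv2.imwrite('pics/sc2.png',cv2.resize(a,None,fx=4,fy=4,interpolation=cv2.INTER_CUBIC))
H=np.linalg.inv(viewer.camera_params('wrist')['hand_eye']);p=viewer.camera_params('wrist')
for q in [(0,0,.014),(.011,0,.014),(-.011,0,.014),(.011,0,-.01)]:
    print(q,cv2.projectPoints(np.array([q],float),cv2.Rodrigues(H[:3,:3])[0],H[:3,3],p['intrinsics'],p['dist_coeffs'])[0].ravel())
E
```

```text
(0, 0, 0.014) [322.71082518 232.33555042]
(0.011, 0, 0.014) [322.72433378 216.53890328]
(-0.011, 0, 0.014) [322.69753231 247.54483594]
(0.011, 0, -0.01) [322.89628994 232.11373607]
```

View pics/top2.png

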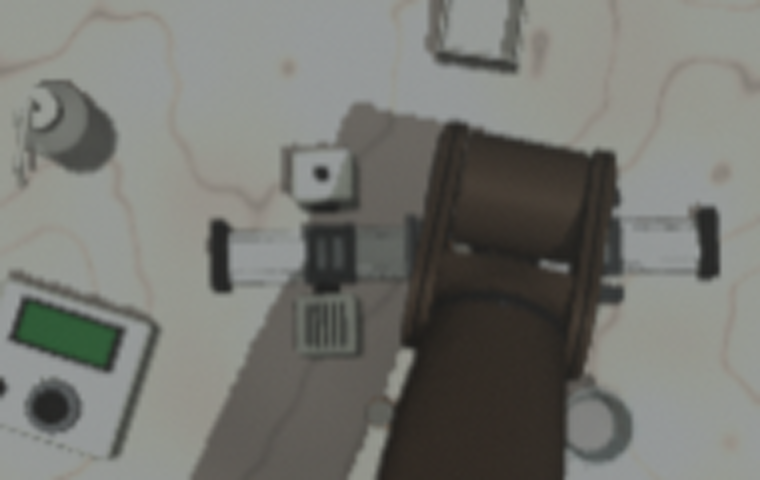

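View pics/sc2.png

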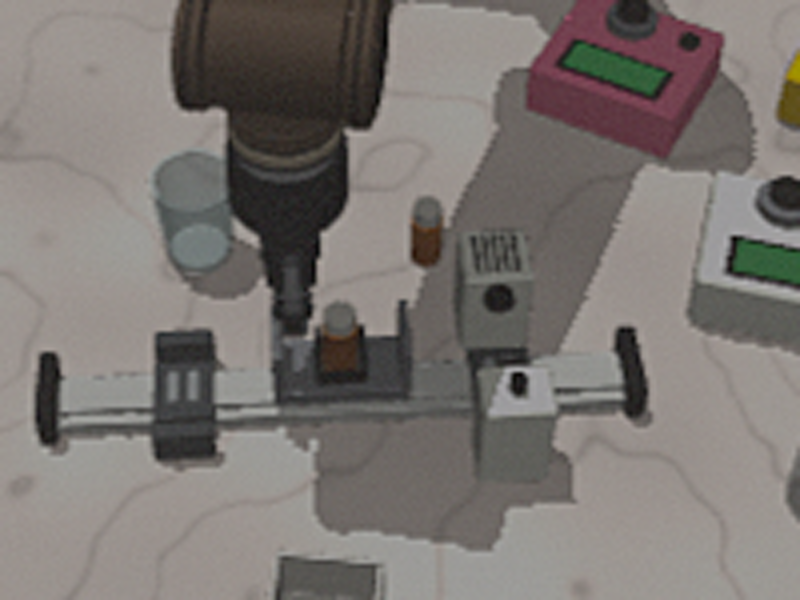

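```bash
python3 - <<'E'
import cv2
a=cv2.imread('pics/w2.png')[90:330,220:420];a=cv2.convertScaleAbs(a,alpha=2.2,beta=15);b=cv2.imread('pics/w1.png')[90:330,220:420];b=cv2.convertScaleAbs(b,alpha=2.2,beta=15)
cv2.imwrite('pics/w2z.png',cv2.resize(cv2.hconcat([a,b]),None,fx=2,fy=2.,interpolation=cv2.INTER_CUBIC))
a=cv2.imread('pics/sc2.png');a=cv2.convertScaleAbs(a[180:460,200:460],alpha=2,beta=10);cv2.imwrite('pics/sc2z.png',cv2.resize(a,None,fx=2,fy=2.))
E
```

```text
(no output)
```

View pics/w2z.png

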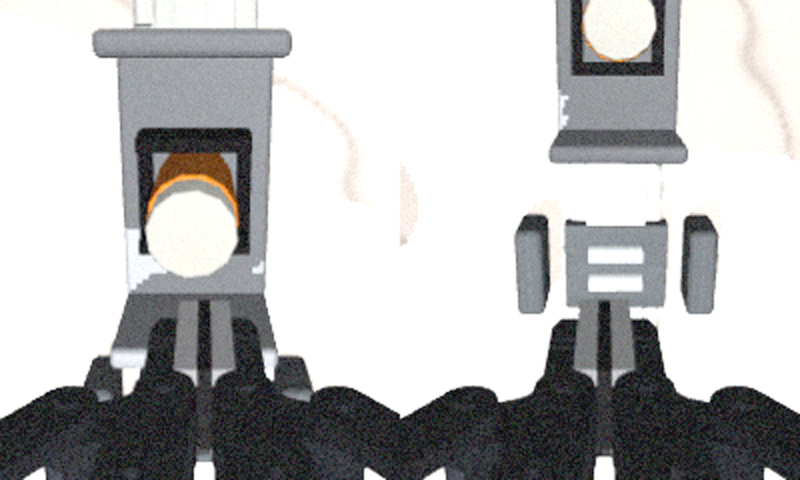

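View pics/sc2z.png

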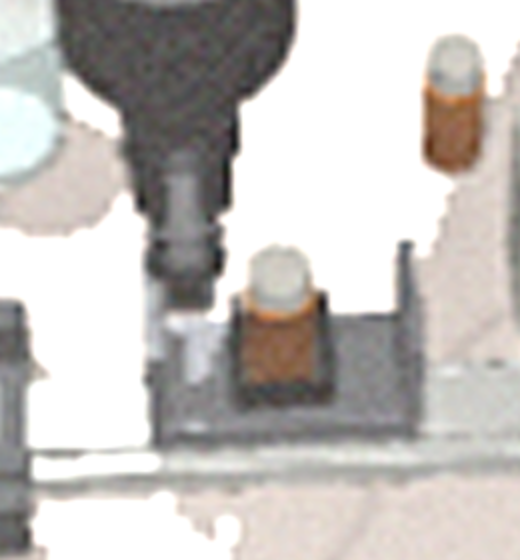

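```bash
python3 car.py near_top,316,263,.08 near_top2,316,271,.08 near_base,316,237,.041; python3 - <<'E'
from h import *
f=lambda x,y:(235+((x/2+200)+.5)/4-.5,140+((y/2+180)+.5)/4-.5)
for k,q in {'tipL':(165,300),'tipR':(213,305),'farplate top':(405,243),'nearplate base':(158,440),'farplate base':(415,435)}.items():
    o,d=ray('scene',f(*q)); p=o+d*(.578-o[0])/d[0]; print(k,p, 'x=.6:',o+d*(.6-o[0])/d[0])
print(sense()['position'])
E
```

```text
near_top [ 0.57288609 -0.00700218  0.08      ] along -0.0431183920317357
near_top2 [ 0.57309812 -0.01235552  0.08      ] along -0.04847556961887667
near_base [ 0.57225023 -0.00879586  0.041     ] along -0.04488090528735298
tcp along -0.034158415375182855
tipL [ 0.578      -0.00336543  0.08398446] x=.6: [ 0.6        -0.00225396  0.11051642]
tipR [0.578      0.01293313 0.08111774] x=.6: [0.6        0.01354216 0.10773808]
farplate top [0.578      0.0776514  0.11281858] x=.6: [0.6        0.07626531 0.13846166]
nearplate base [ 0.578      -0.00813339  0.00551863] x=.6: [ 0.6        -0.00687493  0.03446951]
farplate base [0.578      0.08389763 0.0073049 ] x=.6: [0.6        0.08231898 0.03620072]
[0.5764639  0.00213206 0.07065286]
```

```bash
python3 - <<'E'
import cv2
a=cv2.imread('pics/sc2.png')[200:440,220:440];a=cv2.convertScaleAbs(a,alpha=1.3,beta=20);cv2.imwrite('pics/sc2y.png',cv2.resize(a,None,fx=2.4,fy=2.4))
E
```

```text
(no output)
```

View pics/sc2y.png

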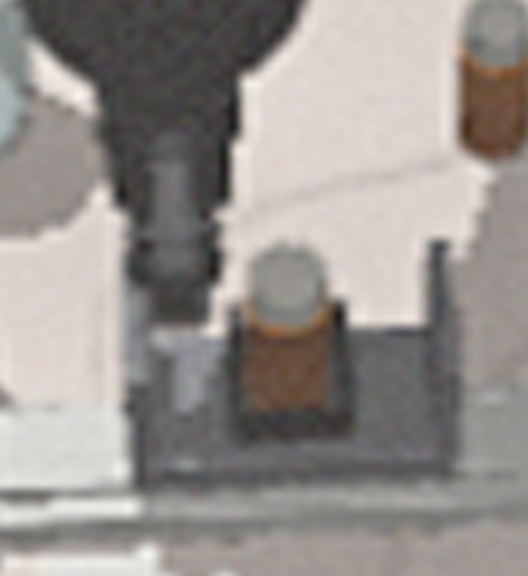

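```bash
python3 - <<'E'
from plant import robot,sense
print(robot.nose_length,[a for a in dir(robot) if a[0]!='_'],sense()['grip_width'])
E
python3 -m jog '[[[-0.01,0,0],[0,0,0],1],[[-0.015,0,0],[0,0,0],1],[[-0.015,0,0],[0,0,0],1],[[-0.015,0,0],[0,0,0],1],[[-0.015,0,0],[0,0,0],1],[[0,0,0],[0,0,0],1]]'
python3 - <<'E'
from h import *
a=viewer.camera('scene');a=cv2.cvtColor(a,cv2.COLOR_RGB2BGR)[170:260,265:365];a=cv2.convertScaleAbs(a,alpha=1.4,beta=20);cv2.imwrite('pics/sc3.png',cv2.resize(a,None,fx=6,fy=6,interpolation=cv2.INTER_CUBIC))
cv2.imwrite('pics/w3.png',cv2.convertScaleAbs(cv2.cvtColor(viewer.camera('wrist'),cv2.COLOR_RGB2BGR),alpha=1.5,beta=15))
E
python3 st.py
```

```text
0.014 ['Unreachable', 'nose_length'] 7.413584271195422e-05
time: 5.92
position: [0.5798, -0.0691, 0.0707]
ee_rot: [0.691, 0.723, 0.0, 0.0]
force: [0.2, 0.6, 0.7]
grip_width: 0.0001
t 6.025 p [ 0.5796 -0.0679  0.0706] along -0.10424226042690042 across 0.0033168508464962785 toolx deg 92.62625502530479 tilt [-0.0002  0.0003 -1.    ] F [-1.0802  0.4882 -0.5483] w 5.140536413415268e-05 q6 -0.33648621546114127
startface tool shift [ 0.0562 -0.0033  0.    ]
btn tool shift [ 0.4441 -0.1254  0.0002]
```

View pics/sc3.png

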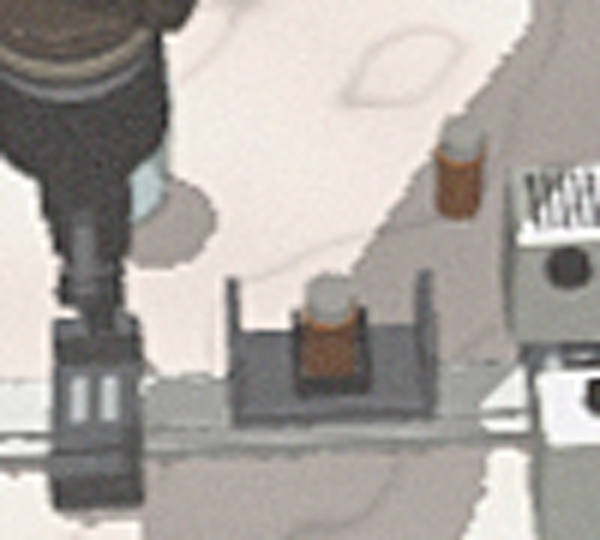

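View pics/w3.png

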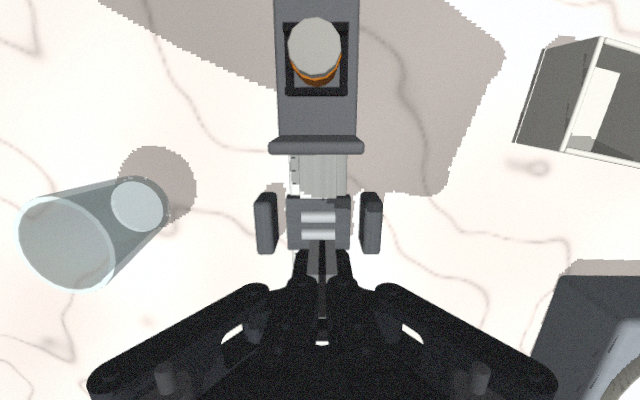

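```bash
python3 - <<'E'
from h import *
for X in (.56,.578,.59):
  for k,q in {'tip':(97,335),'tipR':(118,310)}.items():
    o,d=ray('scene',(265+(q[0]+.5)/6-.5,170+(q[1]+.5)/6-.5)); print(k,X,o+d*(X-o[0])/d[0])
E
python3 car.py cliptopend,316,252,.03 cap,315,47,.096 plateouttop,316,153,.08
```

```text
tip 0.56 [ 0.56       -0.07373118  0.04858408]
tipR 0.56 [ 0.56       -0.06265037  0.06679108]
tip 0.578 [ 0.578      -0.07111302  0.07062892]
tipR 0.578 [ 0.578      -0.06030482  0.08838798]
tip 0.59 [ 0.59       -0.06936759  0.08532547]
tipR 0.59 [ 0.59       -0.05874113  0.10278592]
cliptopend [ 0.57586821 -0.09661322  0.03      ] along -0.13276774072359104
cap [0.57150558 0.03362403 0.096     ] along -0.002473500325588257
plateouttop [ 0.57349986 -0.01306336  0.08      ] along -0.0492010754803955
tcp along -0.10424226042690042
```

```bash
python3 -m jog '[[[0.025,-0.002,0],[0,0,0],1],[[0,0,0.008],[0,0,0],1],[[0,0,0.007],[0,0,0],1],[[0,0,0],[0,0,0],1]]'
python3 - <<'E'
from h import *
a=viewer.camera('scene');a=cv2.cvtColor(a,cv2.COLOR_RGB2BGR)[190:250,275:355];a=cv2.convertScaleAbs(a,alpha=1.6,beta=30);cv2.imwrite('pics/sc4.png',cv2.resize(a,None,fx=9,fy=9,interpolation=cv2.INTER_CUBIC))
E
python3 st.py
```

```text
time: 6.52
position: [0.5758, -0.043, 0.0544]
ee_rot: [0.691, 0.723, -0.001, -0.001]
force: [0.1, -0.1, 0.6]
grip_width: -0.0002
t 6.575 p [ 0.5762 -0.0431  0.055 ] along -0.07936500266322832 across 0.0010597750125765164 toolx deg 92.64370319167035 tilt [-0.0012  0.0002 -1.    ] F [ 0.507  -0.5458 -0.1681] w -0.00019271128790367012 q6 -0.29624021666048667
startface tool shift [ 0.0314 -0.0011  0.    ]
btn tool shift [ 0.4193 -0.123   0.0002]
```

View pics/sc4.png

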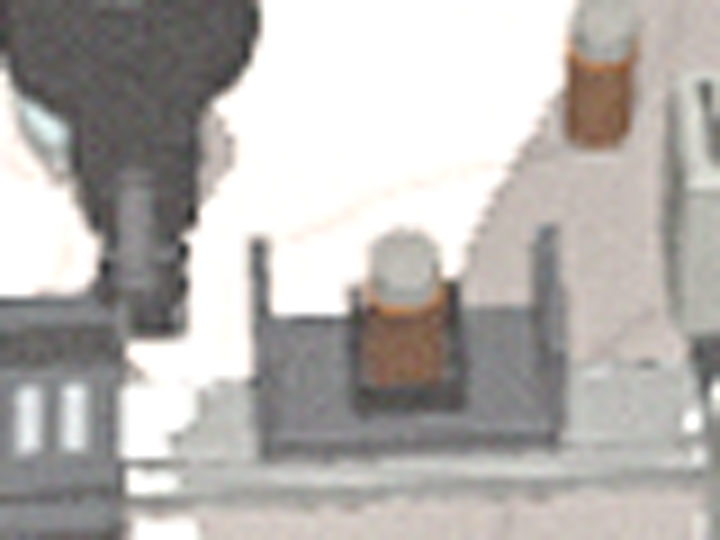

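```bash
python3 - <<'E'
from h import *
for X in (.562,.577,.592):
  for k,q in {'tipL':(133,332),'tipR':(185,332)}.items():
    o,d=ray('scene',(275+(q[0]+.5)/9-.5,190+(q[1]+.5)/9-.5)); print(k,X,o+d*(X-o[0])/d[0])
for k,q in {'plate top back':(261,238),'plate face top? ':(545,225)}.items():
    o,d=ray('scene',(275+(q[0]+.5)/9-.5,190+(q[1]+.5)/9-.5)); print(k,o+d*(.0800-o[2])/d[2])
E
```

```text
tipL 0.562 [ 0.562      -0.04958859  0.04616776]
tipR 0.562 [ 0.562      -0.03330488  0.04597105]
tipL 0.577 [ 0.577      -0.04789713  0.06463849]
tipR 0.577 [ 0.577      -0.03194818  0.06444582]
tipL 0.592 [ 0.592      -0.04620568  0.08310921]
tipR 0.592 [ 0.592      -0.03059149  0.08292059]
plate top back [ 0.55260422 -0.00858189  0.08      ]
plate face top?  [0.54821234 0.07909385 0.08      ]
```

The tip is clearly higher than the nominal 14 mm nose implies, because it passed over the plate. I'll descend another 12 mm, which still leaves 6 mm between the nominal body height and the vial top, and then check.

```bash
python3 -m jog '[[[0,0,0.006],[0,0,0],1],[[0,0,0.006],[0,0,0],1],[[0.004,0,0],[0,0,0],1],[[0.004,0,0],[0,0,0],1],[[0.004,0,0],[0,0,0],1],[[0,0,0],[0,0,0],1]]'
python3 - <<'E'
from h import *
a=viewer.camera('scene');a=cv2.cvtColor(a,cv2.COLOR_RGB2BGR)[190:250,275:355];a=cv2.convertScaleAbs(a,alpha=1.6,beta=30);cv2.imwrite('pics/sc5.png',cv2.resize(a,None,fx=9,fy=9,interpolation=cv2.INTER_CUBIC))
cv2.imwrite('pics/w5.png',cv2.convertScaleAbs(cv2.cvtColor(viewer.camera('wrist'),cv2.COLOR_RGB2BGR),alpha=1.5,beta=15))
E
python3 st.py
```

```text
time: 7.32
position: [0.576, -0.0305, 0.0438]
ee_rot: [0.69, 0.724, 0.0, 0.0]
force: [0.1, -0.5, 0.3]
grip_width: -0.0001
t 7.425 p [ 0.5761 -0.0308  0.0438] along -0.06700127127495163 across 0.0015261287780168453 toolx deg 92.67808962973105 tilt [ 0.0004 -0.0002 -1.    ] F [-0.6148  0.7089 -0.9125] w -0.00010779251168642004 q6 -0.27581262946222485
startface tool shift [ 0.019  -0.0015 -0.    ]
btn tool shift [ 0.407  -0.1232 -0.0001]
```

View pics/sc5.png

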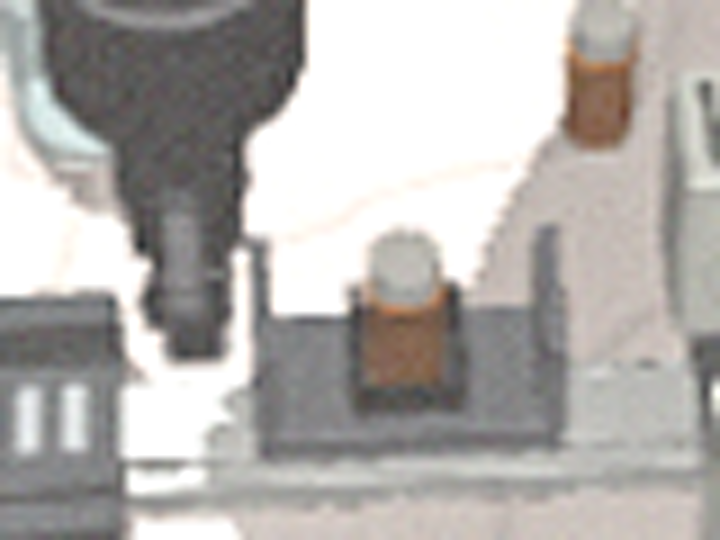

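View pics/w5.png

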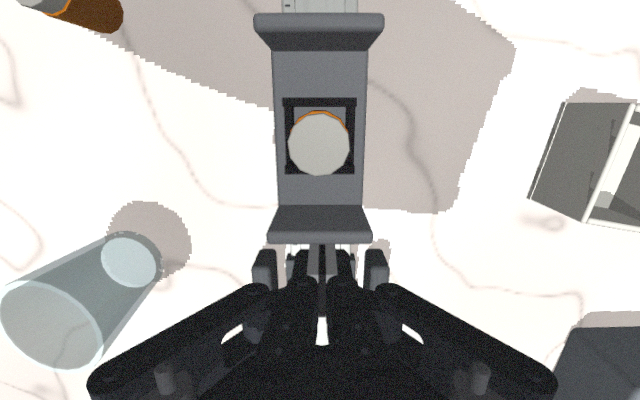

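```bash
python3 -m jog '[[[0.003,0,0],[0,0,0],1],[[0.003,0,0],[0,0,0],1],[[0.003,0,0],[0,0,0],1],[[0.003,0,0],[0,0,0],1],[[0.003,0,0],[0,0,0],1],[[0.003,0,0],[0,0,0],1],[[0.003,0,0],[0,0,0],1],[[0.003,0,0],[0,0,0],1]]'
python3 - <<'E'
from h import *
a=viewer.camera('scene');a=cv2.cvtColor(a,cv2.COLOR_RGB2BGR)[190:250,275:355];a=cv2.convertScaleAbs(a,alpha=1.6,beta=30);cv2.imwrite('pics/sc6.png',cv2.resize(a,None,fx=9,fy=9,interpolation=cv2.INTER_CUBIC))
cv2.imwrite('pics/w6.png',cv2.convertScaleAbs(cv2.cvtColor(viewer.camera('wrist'),cv2.COLOR_RGB2BGR),alpha=1.5,beta=15))
E
python3 st.py
```

```text
time: 8.43
position: [0.5748, -0.0067, 0.0437]
ee_rot: [0.69, 0.723, -0.0, -0.0]
force: [-0.1, -1.3, 0.5]
grip_width: -0.0001
t 8.525 p [ 0.5748 -0.0064  0.0436] along -0.0425597927504605 across 0.001386611052822284 toolx deg 92.66649196753619 tilt [ 0.0001  0.0006 -1.    ] F [-0.4148 -0.9381 -0.1543] w 0.00025683165995006726 q6 -0.23471360310055525
startface tool shift [-0.0054 -0.0014 -0.    ]
btn tool shift [ 0.3825 -0.1232  0.0002]
```

View pics/sc6.png

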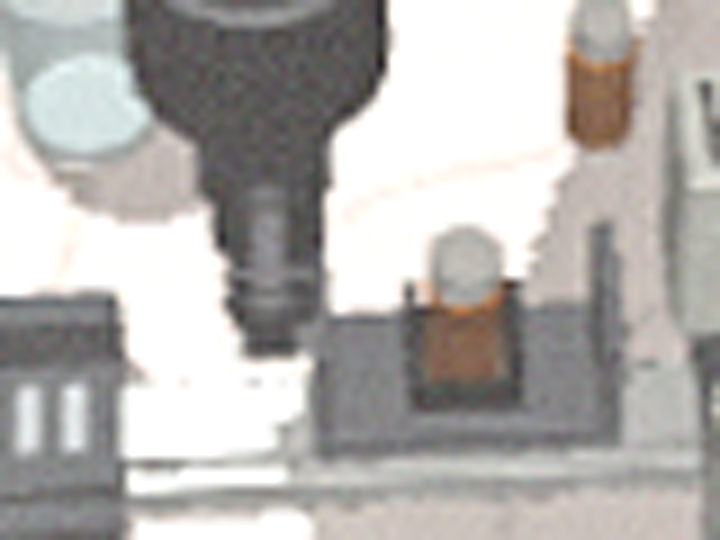

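View pics/w6.png

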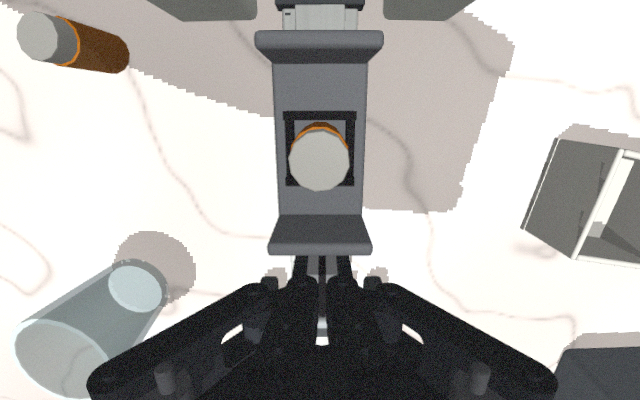

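The carriage now moves with the fingers under about 1 N, and the vial still stands in its pocket with the cap at (319,160). I'll measure the carriage-to-TCP offset.

```bash
python3 car.py cap,319,160,.096 farout,319,32,.08 nearin_base,319,215,.041 nearouttop,319,250,.08
```

```text
cap [0.57042572 0.05243508 0.096     ] along 0.016366419875886454
farout [0.56828138 0.09841248 0.08      ] along 0.06239167048668783
nearin_base [0.57181508 0.00992188 0.041     ] along -0.02616378794037493
nearouttop [0.57225049 0.00729105 0.08      ] along -0.028811711312824593
tcp along -0.0425597927504605
```

```bash
python3 -m jog '[[[0.004,0,0],[0,0,0],1],[[0.004,0,0],[0,0,0],1],[[0.004,0,0],[0,0,0],1],[[0.004,0,0],[0,0,0],1],[[0.004,0,0],[0,0,0],1],[[0.004,0,0],[0,0,0],1],[[0.004,0,0],[0,0,0],1],[[0.004,0,0],[0,0,0],1]]'
python3 -m jog '[[[0.004,0,0],[0,0,0],1],[[0.004,0,0],[0,0,0],1],[[0.004,0,0],[0,0,0],1],[[0.004,0,0],[0,0,0],1],[[0.004,0,0],[0,0,0],1],[[0.004,0,0],[0,0,0],1],[[0.004,0,0],[0,0,0],1],[[0.002,0,0],[0,0,0],1]]'
python3 - <<'E'
from h import *
cv2.imwrite('pics/w7.png',cv2.convertScaleAbs(cv2.cvtColor(viewer.camera('wrist'),cv2.COLOR_RGB2BGR),alpha=1.5,beta=15))
E
python3 st.py
```

```text
time: 9.52
position: [0.5733, 0.0253, 0.0436]
ee_rot: [0.69, 0.723, -0.0, -0.0]
force: [0.2, -1.2, 0.6]
grip_width: 0.0004
time: 10.52
position: [0.5719, 0.0554, 0.0436]
ee_rot: [0.69, 0.723, -0.0, -0.0]
force: [-0.4, -1.5, 0.2]
grip_width: 0.0001
t 10.575 p [0.5719 0.0555 0.0436] along 0.019409424631520563 across 0.0013065486277578228 toolx deg 92.6704758527363 tilt [-0.0001  0.0004 -1.    ] F [-0.331   0.209  -0.3322] w -4.457933381849096e-05 q6 -0.12671544062981688
startface tool shift [-0.0674 -0.0014 -0.    ]
btn tool shift [ 0.3205 -0.1231  0.0001]
```

View pics/w7.png

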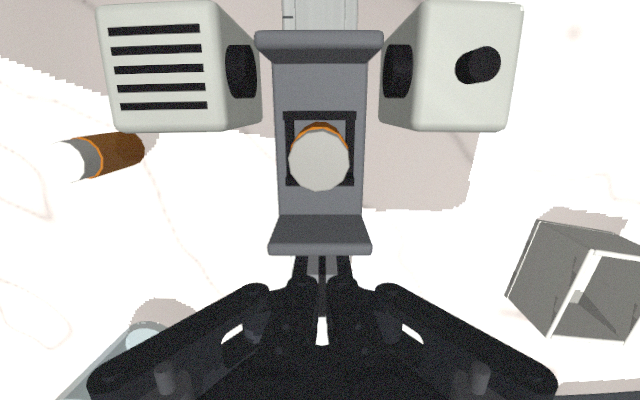

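```bash
python3 car.py cap,319,160,.096 farout,319,32,.08 nearouttop,319,250,.08 Lnear,165,129,.08 Lfar,155,5,.08 Rnear,445,128,.08 Rfar,470,4,.08
```

```text
cap [0.56750294 0.11435241 0.096     ] along 0.07834979875566367
farout [0.56535408 0.16031655 0.08      ] along 0.12436200761341856
nearouttop [0.56932886 0.06920635 0.08      ] along 0.033169583898420944
Lnear [0.50290653 0.1218312  0.08      ] along 0.08878533980237541
Lfar [0.50332217 0.16785092 0.08      ] along 0.1347353610641922
Rnear [0.61893362 0.12743676 0.08      ] along 0.0890590908195275
Rfar [0.62134841 0.17341607 0.08      ] along 0.1348769831162704
tcp along 0.019409424631520563
```

```bash
python3 -m jog '[[[0.004,0,0],[0,0,0],1],[[0.004,0,0],[0,0,0],1],[[0.004,0,0],[0,0,0],1],[[0.004,0,0],[0,0,0],1],[[0.002,0,0],[0,0,0],1]]'
for i in 1; do python3 -m jog '[[[0.002,0,0],[0,0,0],1]]'; done
python3 -m jog '[[[0.002,0,0],[0,0,0],1]]'
python3 -m jog '[[[0.001,0,0],[0,0,0],1]]'
python3 -m jog '[[[0.001,0,0],[0,0,0],1]]'
python3 st.py
```

```text
time: 11.2
position: [0.5711, 0.0733, 0.0436]
ee_rot: [0.69, 0.723, -0.0, -0.0]
force: [-0.8, -2.3, 1.4]
grip_width: 0.0001
time: 11.32
position: [0.571, 0.0752, 0.0436]
ee_rot: [0.69, 0.723, -0.0, -0.0]
force: [-1.1, -0.2, 0.1]
grip_width: -0.0004
time: 11.45
position: [0.5709, 0.0768, 0.0436]
ee_rot: [0.69, 0.723, -0.0, 0.0]
force: [-0.4, -4.5, -0.5]
grip_width: 0.0
time: 11.58
position: [0.571, 0.0771, 0.0437]
ee_rot: [0.69, 0.724, -0.001, 0.001]
force: [-1.1, -5.8, 0.8]
grip_width: -0.0003
time: 11.7
position: [0.5709, 0.0776, 0.0437]
ee_rot: [0.69, 0.724, -0.001, 0.001]
force: [-0.8, -7.1, 0.4]
grip_width: -0.0001
t 11.7 p [0.5709 0.0776 0.0437] along 0.041483561942848336 across 0.0012879135122411637 toolx deg 92.70800806075708 tilt [-0.0003 -0.0028 -1.    ] F [-0.8375 -7.0927  0.3964] w -0.0001425350144537297 q6 -0.08478123911059215
startface tool shift [-0.0895 -0.0014  0.0003]
btn tool shift [ 0.2985 -0.1229 -0.0008]
```

The ridge is felt at 4.5, 5.8 and then 7.1 N. I'll continue in 1 mm steps.

```bash
python3 -m jog '[[[0.001,0,0],[0,0,0],1]]' | sed -n '2p;4p'
python3 -m jog '[[[0.001,0,0],[0,0,0],1]]' | sed -n '2p;4p'
python3 -m jog '[[[0.001,0,0],[0,0,0],1]]' | sed -n '2p;4p'
python3 st.py
```

```text
position: [0.5709, 0.0786, 0.0437]
force: [-0.8, -5.1, 0.6]
position: [0.5708, 0.0799, 0.0437]
force: [-0.6, -4.5, 0.8]
position: [0.5707, 0.0815, 0.0436]
force: [-0.7, -3.3, 1.0]
t 12.075 p [0.5707 0.0815 0.0436] along 0.04536467145970816 across 0.001269131337867894 toolx deg 92.64636655420834 tilt [-0.0003 -0.0006 -1.    ] F [-0.7147 -3.3465  0.9885] w -0.0001569209198250269 q6 -0.07953211120525017
startface tool shift [-0.0934 -0.0013  0.0001]
btn tool shift [ 0.2945 -0.1232 -0.0001]
```

```bash
python3 -m jog '[[[0.001,0,0],[0,0,0],1]]' | sed -n '2p;4p'
python3 -m jog '[[[0.001,0,0],[0,0,0],1]]' | sed -n '2p;4p'
python3 - <<'E'
from h import *
cv2.imwrite('pics/w8.png',cv2.convertScaleAbs(cv2.cvtColor(viewer.camera('wrist'),cv2.COLOR_RGB2BGR),alpha=1.5,beta=15))
E
python3 st.py
```

```text
position: [0.5706, 0.0833, 0.0436]
force: [-0.7, -0.8, 0.5]
position: [0.5708, 0.0848, 0.0436]
force: [-0.0, 0.3, -0.4]
t 12.375 p [0.5708 0.0849 0.0437] along 0.04875435819608097 across 0.0015170600588710515 toolx deg 92.64536604215333 tilt [ 0.0007  0.0013 -1.    ] F [ 0.8094 -0.042   0.7134] w -0.0004736950879325572 q6 -0.07590421866086312
startface tool shift [-0.0968 -0.0015 -0.0001]
btn tool shift [ 0.2911 -0.1235  0.0003]
```

View pics/w8.png

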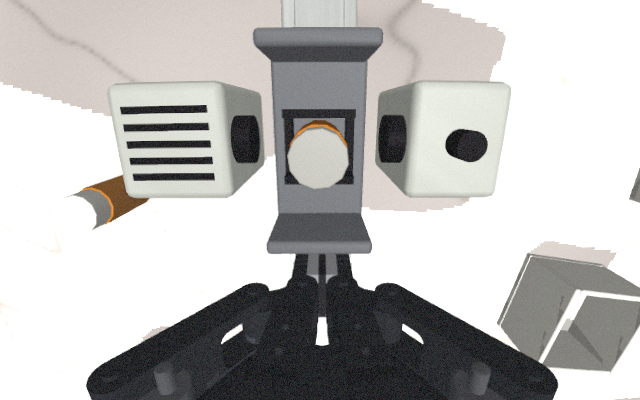

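```bash
python3 car.py cap,318,157,.096 farout,319,30,.08 nearouttop,319,248,.08 Lnear,175,197,.08 Lfar,165,83,.08 Rnear,445,196,.08 Rfar,460,82,.08
```

```text
cap [0.56594204 0.14469978 0.096     ] along 0.1087354319740214
farout [0.56420522 0.19033422 0.08      ] along 0.15439939755291188
nearouttop [0.56812917 0.09950604 0.08      ] along 0.06349101145062834
Lnear [0.50290887 0.1215327  0.08      ] along 0.0884870597477378
Lfar [0.50359053 0.16925607 0.08      ] along 0.13612664660737564
Rnear [0.62293531 0.12745191 0.08      ] along 0.08889053741272746
Rfar [0.6210348  0.17488179 0.08      ] along 0.13635547929022312
tcp along 0.04875435819608097
```

```bash
python3 -m jog '[[[0,0,0],[0,0,0],1],[[0,0,0],[0,0,0],1]]' | sed -n '2p;4p'
python3 - <<'E'
from h import *
cv2.imwrite('pics/w9.png',cv2.convertScaleAbs(cv2.cvtColor(viewer.camera('wrist'),cv2.COLOR_RGB2BGR),alpha=1.5,beta=15))
E
python3 st.py
```

```text
position: [0.5707, 0.0843, 0.0437]
force: [-0.7, -0.4, 0.4]
t 12.675 p [0.5707 0.0842 0.0437] along 0.048084545583395887 across 0.0013982646273813777 toolx deg 92.6629177898124 tilt [ 0.0002  0.0002 -1.    ] F [0.8126 0.7925 0.0803] w 0.00029157004214010304 q6 -0.0760980723310122
startface tool shift [-0.0961 -0.0015 -0.    ]
btn tool shift [ 0.2918 -0.1233  0.    ]
```

View pics/w9.png

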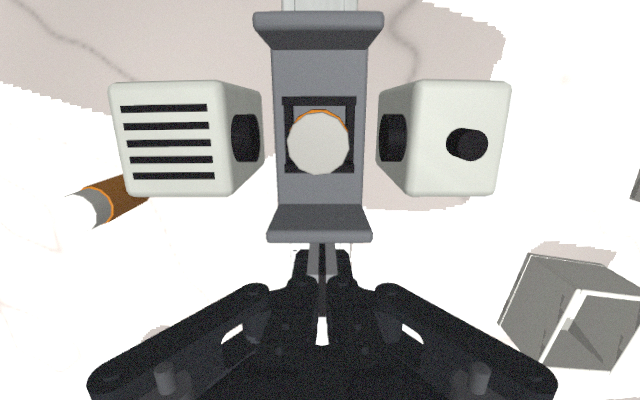

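It clicked: the carriage jumped ahead of the fingers, with the cap going from row 157 to 142. I'll measure it against the gate.

```bash
python3 car.py cap,318,142,.096 farout,319,14,.08 nearouttop,319,240,.08 Lnear,175,196,.08 Lfar,165,82,.08 lensL,245,138,.06 lensR,393,138,.06
```

```text
cap [0.56562971 0.14951855 0.096     ] along 0.11356323889221784
farout [0.56386417 0.19511689 0.08      ] along 0.1591924554307478
nearouttop [0.56787508 0.10300207 0.08      ] along 0.06699486040740568
Lnear [0.50289057 0.12135287 0.08      ] along 0.08830826513786094
Lfar [0.50356904 0.16897306 0.08      ] along 0.1358449261520413
lensL [0.52999901 0.14582873 0.06      ] along 0.11151292396151395
lensR [0.60155994 0.14911605 0.06      ] along 0.11151197704382441
tcp along 0.048084545583395887
```

```bash
python3 -m jog '[[[-0.005,0,0],[0,0,0],1],[[-0.01,0,0],[0,0,0],1],[[-0.01,0,0],[0,0,0],1],[[0,0,-0.03],[0,0,0],1],[[0,0,-0.05],[0,0,0],1],[[0,0,-0.05],[0,0,0],1],[[0,0,0],[0,0,0],1]]' | sed -n '2p;4p'; python3 st.py
```

```text
position: [0.5753, 0.0581, 0.1797]
force: [0.2, -1.1, -0.6]
t 13.55 p [0.5753 0.0581 0.1797] along 0.021794176333313743 across 0.0047882543547847324 toolx deg 92.6249840863687 tilt [ 0.0113 -0.0009 -0.9999] F [ 0.1805 -1.073  -0.5882] w -0.00016077201575851325 q6 -0.12055176496544259
startface tool shift [-0.0698 -0.0048  0.    ]
btn tool shift [ 0.3181 -0.1268 -0.0019]
```

```bash
python3 -m jog '[[[0.053,-0.021,0],[0,0,0],1],[[0.053,-0.021,0],[0,0,0],1],[[0.053,-0.021,0],[0,0,0],1],[[0.053,-0.021,0],[0,0,0],1],[[0.053,-0.021,0],[0,0,0],1],[[0.053,-0.021,0],[0,0,0],1],[[0,0,0],[0,0,0],1]]' | sed -n '2p;4p'; python3 -m jog '[[[0,0,0.03],[0,0,0],1],[[0,0,0.02],[0,0,0],1],[[0,0,0],[0,0,0],1],[[0,0,0],[0,0,0],1]]' | sed -n '2p;4p'; python3 st.py;  python3 - <<'E'
from h import *
a=viewer.camera('wrist');T=sense()
cv2.imwrite('pics/w10.png',cv2.convertScaleAbs(cv2.cvtColor(a,cv2.COLOR_RGB2BGR),alpha=1.5,beta=15))
a=viewer.camera('scene');a=cv2.cvtColor(a,cv2.COLOR_RGB2BGR)[120:270,330:490];cv2.imwrite('pics/sc10.png',cv2.resize(cv2.convertScaleAbs(a,alpha=1.4,beta=15),None,fx=4,fy=4,interpolation=cv2.INTER_CUBIC))
E
```

```text
position: [0.4289, 0.3729, 0.1723]
force: [0.8, -0.2, -0.1]
position: [0.4319, 0.3705, 0.1241]
force: [0.4, -0.3, 1.2]
t 14.925 p [0.4319 0.3705 0.1241] along 0.34041750610730365 across -0.12409721512150056 toolx deg 92.60355047585261 tilt [ 0.0006  0.0002 -1.    ] F [ 0.3949 -0.347   1.2159] w 0.0002093861230046172 q6 0.4853826129867564
startface tool shift [-0.3884  0.1243 -0.    ]
btn tool shift [-0.0006  0.0021  0.    ]
```

View pics/w10.png

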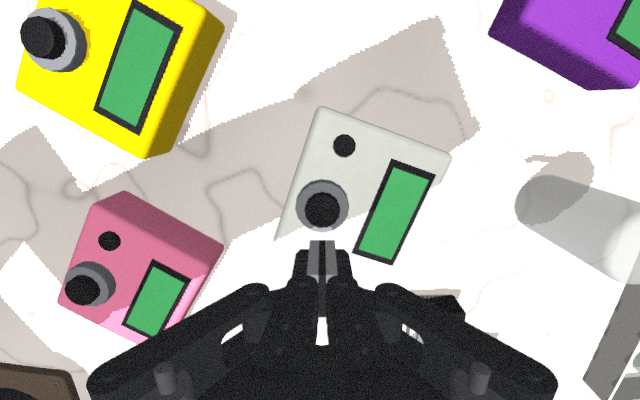

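View pics/sc10.png

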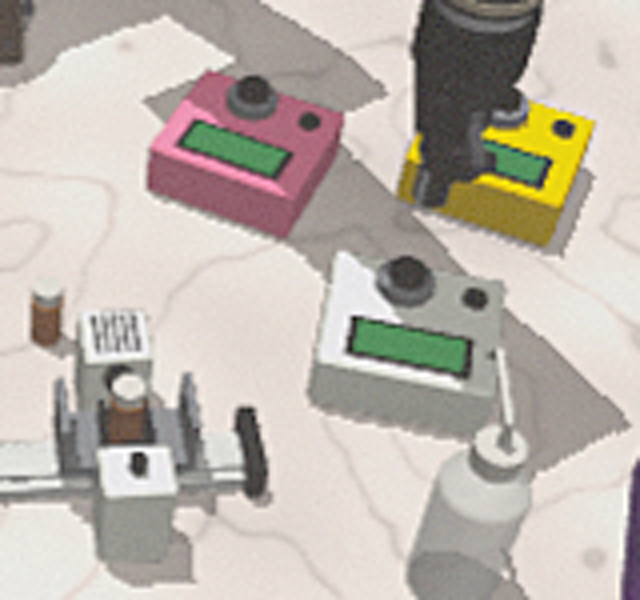

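The scene view shows the vial standing between the housings. The meter's button is at (322,210) in the wrist view.

```bash
python3 car.py btn,322,210,.07; python3 - <<'E'
from h import *
o,d=ray('scene',(330+430/4,120+203/4))
for X in(.424,.434,.444): print(o+d*(X-o[0])/d[0])
E
```

```text
btn [0.43185907 0.37162709 0.07      ] along 0.3415675268948997
tcp along 0.3408901906047873
[0.424      0.37924013 0.12688784]
[0.434      0.37524597 0.13631279]
[0.444      0.37125182 0.14573775]
```

```bash
python3 -m jog '[[[-0.002,0.001,0.015],[0,0,0],1],[[0,0,0.01],[0,0,0],1],[[0,0,0.006],[0,0,0],1],[[0,0,0.004],[0,0,0],1],[[0,0,0],[0,0,0],1]]' | sed -n '2p;4p'
python3 -m jog '[[[0,0,0.003],[0,0,0],1],[[0,0,0.002],[0,0,0],1]]' | sed -n '2p;4p'
python3 -m jog '[[[0,0,0.003],[0,0,0],1]]' | sed -n '2p;4p'
python3 -m jog '[[[0,0,0.003],[0,0,0],1]]' | sed -n '2p;4p'
```

```text
position: [0.4321, 0.3688, 0.0882]
force: [0.6, -0.0, 0.8]
position: [0.4323, 0.369, 0.0837]
force: [-0.2, -0.5, 0.1]
position: [0.4324, 0.369, 0.0807]
force: [-0.2, 0.4, 0.5]
position: [0.4323, 0.3689, 0.0775]
force: [-0.1, 0.3, 0.9]
```

```bash
python3 - <<'E'
from h import *
a=viewer.camera('scene');a=cv2.cvtColor(a,cv2.COLOR_RGB2BGR)[150:220,395:475];cv2.imwrite('pics/sc11.png',cv2.resize(cv2.convertScaleAbs(a,alpha=1.4,beta=15),None,fx=8,fy=8,interpolation=cv2.INTER_CUBIC))
E
python3 -m jog '[[[0,0,0.003],[0,0,0],1]]' | sed -n '2p;4p'
```

```text
position: [0.4324, 0.369, 0.0746]
force: [-1.1, -0.4, 0.3]
```

View pics/sc11.png

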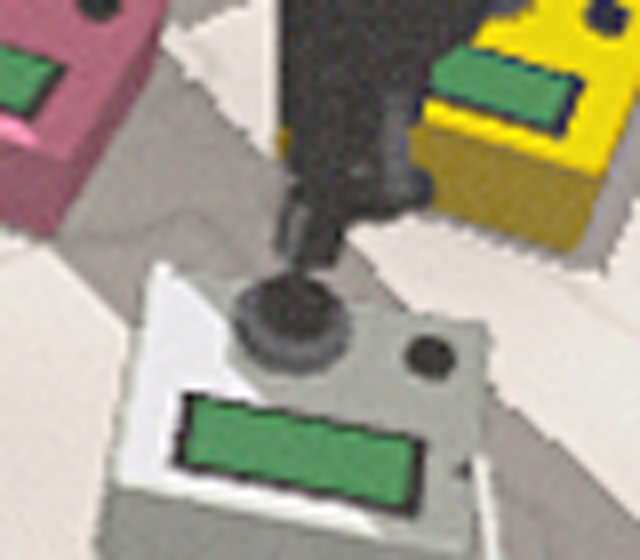

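```bash
python3 -m jog '[[[-0.003,0,0.003],[0,0,0],1]]' | sed -n '2p;4p'
python3 -m jog '[[[0,0,0.003],[0,0,0],1]]' | sed -n '2p;4p'
python3 -m jog '[[[0,0,0.003],[0,0,0],1]]' | sed -n '2p;4p'
python3 -m jog '[[[0,0,0.002],[0,0,0],1]]' | sed -n '2p;4p'
```

```text
position: [0.4324, 0.3659, 0.0715]
force: [0.0, -1.3, 0.7]
position: [0.4324, 0.3657, 0.0684]
force: [0.4, 0.5, -0.5]
position: [0.4324, 0.3658, 0.0654]
force: [0.6, 0.1, 0.4]
position: [0.4323, 0.3659, 0.0634]
force: [0.4, 0.1, 0.2]
```

```bash
python3 -m jog '[[[0,0,0.002],[0,0,0],1]]' | sed -n '2p;4p'
python3 -m jog '[[[0,0,0.002],[0,0,0],1]]' | sed -n '2p;4p'
python3 -m jog '[[[0,0,0.002],[0,0,0],1]]' | sed -n '2p;4p'
python3 - <<'E'
from h import *
a=viewer.camera('scene');a=cv2.cvtColor(a,cv2.COLOR_RGB2BGR)[150:220,395:475];cv2.imwrite('pics/sc12.png',cv2.resize(cv2.convertScaleAbs(a,alpha=1.4,beta=15),None,fx=8,fy=8,interpolation=cv2.INTER_CUBIC))
E
```

```text
position: [0.4324, 0.3659, 0.0615]
force: [-0.8, -0.3, 0.1]
position: [0.4324, 0.3659, 0.0595]
force: [-0.8, 0.4, 0.1]
position: [0.4324, 0.3659, 0.0576]
force: [0.5, -0.6, 1.9]
```

View pics/sc12.png

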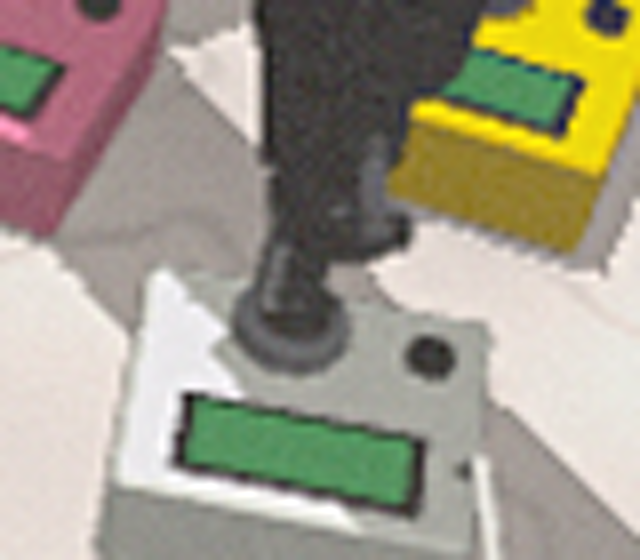

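Contact at TCP z ≈ 0.058, and the finger stands on the black button cap. Now I'll press.

```bash
for i in 1; do :; done
python3 -m jog '[[[0,0,0.002],[0,0,0],1]]' | sed -n '2p;4p'
python3 -m jog '[[[0,0,0.002],[0,0,0],1]]' | sed -n '2p;4p'
python3 -m jog '[[[0,0,0.002],[0,0,0],1]]' | sed -n '2p;4p'
python3 -m jog '[[[0,0,0.001],[0,0,0],1],[[0,0,0],[0,0,0],1]]' | sed -n '2p;4p'
```

```text
position: [0.4325, 0.366, 0.056]
force: [-1.1, -0.4, 2.2]
position: [0.4325, 0.366, 0.054]
force: [-1.7, -0.0, 3.5]
position: [0.4326, 0.366, 0.0522]
force: [-3.8, -2.6, 14.8]
position: [0.4325, 0.366, 0.0523]
force: [-4.1, -2.5, 10.1]
```

The button bottomed out: force rose from 3.5 N to 10–15 N after about 6 mm of travel. I'll retreat upward and check.

```bash
python3 -m jog '[[[0,0,0],[0,0,0],1],[[0,0,-0.01],[0,0,0],1],[[0,0,-0.03],[0,0,0],1],[[0,0,-0.05],[0,0,0],1],[[0,0,-0.05],[0,0,0],1],[[0,0,0],[0,0,0],1],[[0,0,0],[0,0,0],1]]' | sed -n '1p;2p;4p'
python3 - <<'E'
from h import *
a=viewer.camera('scene');b=viewer.camera('top');a=cv2.cvtColor(a,cv2.COLOR_RGB2BGR)[120:270,270:470];cv2.imwrite('pics/sc13.png',cv2.resize(cv2.convertScaleAbs(a,alpha=1.4,beta=15),None,fx=4,fy=4,interpolation=cv2.INTER_CUBIC))
b=cv2.cvtColor(b,cv2.COLOR_RGB2BGR)[140:240,180:390]; cv2.imwrite('pics/top13.png',cv2.resize(b,None,fx=3.8,fy=3.8,interpolation=cv2.INTER_CUBIC))
E
```

```text
time: 18.75
position: [0.432, 0.3656, 0.1898]
force: [-0.5, 0.1, -0.5]
```

View pics/sc13.png

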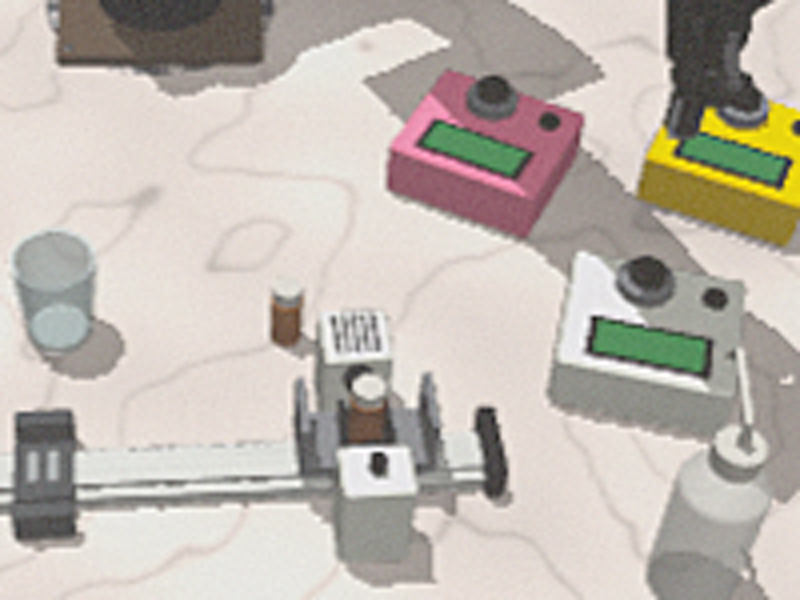

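View pics/top13.png

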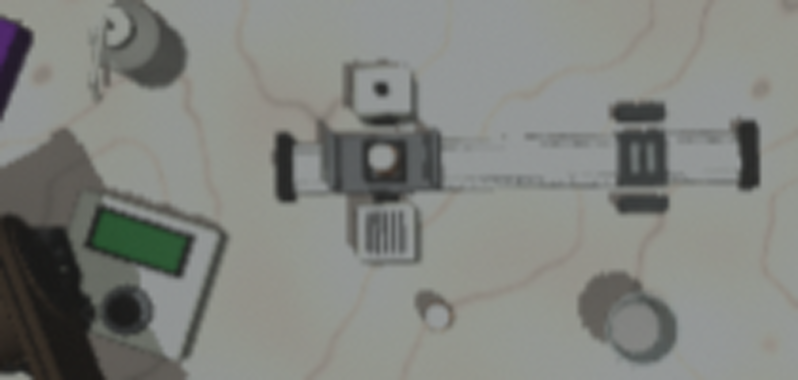

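The carriage is between the housings with the vial upright. The button is back up, and the beaker and spare vial sit at the same pixels as before. I'll hand in.

```bash
python3 - <<'E'
from h import *
from plant import ticket
m=np.array([.5715,.0361]);u=np.array([-.0459,.9989])
for z,q in((.096,(383,156)),):
    p=onz('top',((q[0]+.5)/3.8-.5+180,(q[1]+.5)/3.8-.5+140),z);print(p,(p[:2]-m)@u)
print(ticket.close_job())
E
```

```text
[0.5674531  0.14969679 0.096     ] 0.11365758393006928
the job is handed in; nothing more can be done
None
```

I pushed the carriage with the shut fingertips into the light gate's notch, pressed the meter's button fully down, released it and handed the job in at about 19 s. No verdict was reported.

- **Notch:** I felt the ridge, with a peak of about 7 N that then fell to zero. The carriage jumped ahead of the fingers and settled at 113.5 mm along the rail. The gate's centre measured 112–113 mm, within the 4 mm allowed.
- **Button:** The force rose from 3.5 N to 10–15 N after about 6 mm of travel, which I took as bottomed out. It looked released in the last view.
- **Last pictures:** The vial stands upright between the housings. The beaker, spare vial and wash bottle are where they were. I did not recheck the big bottle, vase and memo box, but I never worked near them. The arm stands clear.

**What disagreed:** On my first approach the fingertips passed over the near end plate and came down between it and the vial. They sat about 10 mm or more higher than the 14 mm fingertip distance implied. I measured no force and saw no change in the carriage or vial, so I backed out and pushed from 27 mm lower.

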